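Refit four machine modules in reverse order

ROBOT

A 7-joint arm with a two-finger parallel gripper is mounted at the origin on the work surface. World frame = base frame: x ahead of the robot, y to its left, z up, the work surface at z = 0. Lengths are in m, angles in degrees, forces in N, time in s.
With the tool pointing down it reaches from about 0.425 to 0.875 m from the base axis. Payload 4.7 kg.
Tool frame: the origin (TCP) lies at the very end of the fingers, on their centre line; the grasp point (between the pads) lies 19 mm behind it; z points along the fingers, y is the direction in which the jaws open and shut (so a half turn about z gives the same grasp; the last joint's range is limited). The gripper opens to 85 mm and grips with 20 to 120 N. Pads are 22 mm wide; open, the fingers measure 114 mm over their backs; the gripper's body (76 mm by 85 mm) begins 54 mm behind the grasp point. The pads swing forward as they close: fully open they stand 13 mm farther back than shut.
Start: joints at [0.808, 18.392, -4.016, 83.108, 1.295, 78.541, -3.26], TCP at [0.65, -0, 0.231] pointing down, gripper open.
Joint ranges: [-163.93, 163.93], [-17.29, 119.83], [-79.2, 71.16], [3.27, 140.29], [-89.18, 269.18], [5.43, 117.66], [-154.24, 154.24]. Speed limits (degrees/s): [147.25, 147.25, 180, 180, 180, 180, 180].

INTERFACE

Orientations are given as [roll, pitch, yaw] about the fixed x, y, z axes, in that order (R = Rz(yaw) Ry(pitch) Rx(roll)).
In Python, from plant import robot gives the robot as it stands.
- The arm moves only by the tool carry_out, never from a script. Its argument "increments" is a list of rows, each a list of 2 entries, a list of its own where there are three numbers: the shift along the tool's x, y, z in cm, then the turn about the tool's z in rad. A call has 1 to 5 rows; each row is the pose to reach, as a shift and turn from the pose measured when the call began, along the tool's axes at that moment; what a row does not reach only later rows make up. A row lasts 1/12 s, in which the tool goes at most 41.7 mm and 7.16 degrees, less where a joint would pass 70% of its speed; a pose out of reach is approached as far as the arm can. A call with a gripper value outside its range is refused whole. "gripper" is the opening, from -1 (shut) to 1 (fully open), set as the call begins (left out, the last holds). The fingers move at their own pace and stop on an object; "grip_force" is the grip in N (left out, the last holds). Time passes only in rows, so rows that repeat a pose let the fingers close. It gives the time, the measured TCP pose, the force and the opening at its end, in the units of the state.
- robot.sense(): the state, without advancing time (a new reading comes with each control period).
- robot.capture(name): name is "scene" or "side" or "wrist"; returns the picture (384x512x3 uint8, red, green, blue); there is no depth.
- robot.camera_info(name): a dict with "intrinsics" (3x3 intrinsics, pixels), "R" (3x3) and "t" (3): a world point X has camera coordinates R X + t; the wrist camera has in their place "T_tool_cam" (4x4, takes a point from camera to tool coordinates, whose origin is the TCP and whose axes are the flange's). Camera axes: x right, y down, z forward; pixel columns grow to the right and rows downward; lengths in m; the calibration is good to about 2 mm. The wrist camera is an equidistant fisheye: a pixel r from the principal point sees the ray r / f radians off the axis. A picture is of the moment at which its call begins: read the wrist's pose just before it. camera_info takes no time and is no camera call.
- robot.close_job(): hands the job in, once; it reports no verdict.
Trained networks look in the newest picture that a camera, given by its name, has taken for a name from the list of things; names that differ only in an ending like _2 or _b are one class to them, and where a whole thing is asked for, a point or a joint stands for the part that bears it (a point fixed in the world has none). Each returns a list of dicts, best first, with "confidence" (0 to 1); they miss things now and then, are a little off and sometimes report something else, mostly with a low value. They report only what shows in the picture. A call takes as long as a camera call. They do not tell look-alikes from the thing itself.
- robot.regions_of(camera, name): "pixels" (384x512 bool, what is visible of it) and "rect" ([left, top, right, bottom] in pixels, round what is visible of it).
The state is a dict: "time": time; "joint_positions": joint angles; "qvel": joint speeds; "joint_torque": joint torques, N m; "tcp_pos": TCP position; "tool_rot": TCP orientation; "wrist_force": force on the tool from outside, world axes, zero at the start; "moment": the same for the moment, N m; "width": finger opening in m.
Only numpy, scipy, OpenCV 4.12 (cv2) and the standard library are available. Lean on these libraries where they do the work, as an engineer would, in place of code of your own. Each camera call takes 0.05 s, during which the arm holds its last target. There are 200 camera calls.

TASK

Move the four modules from the black shoes on the service rail into the bays of the machine's aluminium module tray, in reverse order: seen from the robot, the module at the left end of the rail goes into the bay at the right end of the tray, the second from the left into the second from the right, and so on. Stand each one upright on the floor of its own bay, near the middle; set them down rather than dropping them, never tip one over, and let go of them all at the end.

Things in the scene. Friction and masses are not known exactly. Their poses are not given: they have to be found in the camera images.
- pump_mid (a point): pump module: loose white plastic block 40 x 40 mm in plan, 62 mm high, with a round steel port 18 mm in diameter and 12 mm high on top (74 mm in all), about 0.2 kg. Point: the module's centre, half-way up; z up its axis. x and y square to its sides.
- cell_mid (a point): gas cell: loose upright white plastic cylinder 42 mm in diameter, 58 mm high, with a grey cap 26 mm in diameter and 12 mm high on top (70 mm in all), about 0.16 kg. Point: the module's centre, half-way up; z up its axis.
- sink_mid (a point): power module: loose bare aluminium block 40 x 40 mm in plan, 70 mm high in all, its upper 30 mm being five upright cooling fins that run along its x, about 0.22 kg. Point: the module's centre, half-way up; z up its axis. x and y square to its sides; grip it across x, on the fin ends.
- card_mid (a point): card module: loose slim grey plastic slab, 44 mm along its x, 24 mm along its y, 70 mm high, with a black connector strip 34 x 12 mm and 4 mm high on top (74 mm in all), about 0.13 kg. Point: the module's centre, half-way up; z up its axis.
- shoe_pump: square black plastic shoe on the service rail, 58 x 58 x 10 mm, rim 3 mm thick, inner floor 5 mm above its underside; fixed. It is the shoe in which the pump module stands at the start. Origin: centre of its underside, on the rail's top. Axes parallel to the rail's.
- shoe_cell: square black plastic shoe on the service rail, 58 x 58 x 10 mm, rim 3 mm thick, inner floor 5 mm above its underside; fixed. It is the shoe in which the gas cell stands at the start. Origin: centre of its underside, on the rail's top. Axes parallel to the rail's.
- shoe_sink: square black plastic shoe on the service rail, 58 x 58 x 10 mm, rim 3 mm thick, inner floor 5 mm above its underside; fixed. It is the shoe in which the power module stands at the start. Origin: centre of its underside, on the rail's top. Axes parallel to the rail's.
- shoe_card: square black plastic shoe on the service rail, 58 x 58 x 10 mm, rim 3 mm thick, inner floor 5 mm above its underside; fixed. It is the shoe in which the card module stands at the start. Origin: centre of its underside, on the rail's top. Axes parallel to the rail's.
- rail: service rail: flat steel bar 70 x 270 x 10 mm on the bench, left or right half; the black shoes stand on it in a row at y = +93, +31, -31, -93 mm, x = 0, any module in any shoe, its x within 9 degrees of the rail's. Fixed. Origin: centre of its underside. x points away from the robot, y to the robot's left (yaw within 15 degrees).
- tray: module tray: aluminium, 70 x 256 mm, four open bays with centres at x = 0, y = +93, +31, -31, -93 mm, each 62 (x) by 58 mm (y) inside; floor 6 mm and tops of the 4 mm walls 18 mm above the underside. A green circuit strip, 30 mm wide, 18 mm high, along its far side. Fixed. Origin: centre of its underside. x away from the robot, y to its left (yaw within 15 degrees).
Things that resemble listed ones, but are neither listed nor needed, are in the scene too. Leave any blue look-alike of the part that bears sink_mid alone. What is shaped like the part that bears pump_mid but purple is not meant.

How it is judged:
By the outcome, as a careful person would: the job done as asked, in the order asked, and still so for the second after the job is handed in, with the robot touching nothing.
It also fails if it takes over 120 s, if anything falls off the work surface, if the arm or the gripper's body presses on something with over 40 N, if the wrist force passes 120 N, or if a joint passes its speed limit or range.

## Working session

There is one attempt and no reset: what is moved stays moved. The work goes in short steps, Python scripts to look and compute and a tool call to move; the robot and the scene stay as the last step left them, time stands still between calls to the robot, and variables do not carry over. Pictures are saved under pics/ and viewed, on a budget of 14 in all, crops included, one or two more only if the job needs it, and the job is handed in when it is done.

Besides the shell and the picture viewer there is one more tool, called after "Emit:" as name([rows], argument=value, ...), one row to a line, values as JSON. carry_out: Moves the arm, as the interface text tells. Its arguments: {"type":"object","properties":{"increments":{"type":"array"},"gripper":{"type":"number"},"grip_force":{"type":"number"}},"required":["increments"]}

```bash
mkdir -p pics; ls; python3 - <<'E'
from plant import robot
import cv2, numpy as np
print(robot.sense())
a=robot.capture("scene");b=robot.capture("side");c=robot.capture("wrist")
cv2.imwrite("pics/a.png",a[:,:,::-1]);cv2.imwrite("pics/c.png",c[:,:,::-1]);cv2.imwrite("pics/b.png",b[:,:,::-1])
for n in("scene","side","wrist"):print(n,robot.camera_info(n))
E
```

```text
pics
{'time': 0.0, 'joint_positions': array([ 0.80928026, 18.43929589, -4.01429235, 83.17453682,  1.29556971,
       78.54196568, -3.26063383]), 'qvel': array([ 0.0243741 ,  0.02616609, -0.07198537, -0.03251055, -0.07089379,
       -0.02041321, -0.01616523]), 'joint_torque': array([-1.25131752e-03, -4.93579853e+01, -3.82724963e-01, -3.14334905e+01,
        1.30020955e-02,  1.12603378e-02,  4.26072404e-06]), 'tcp_pos': array([ 6.49458140e-01, -8.35546896e-05,  2.30223869e-01]), 'tool_rot': array([-1.79889473e+02,  6.75821245e-03,  8.99987718e+01]), 'wrist_force': array([-0.80428981, -0.25655997,  0.0830209 ]), 'moment': array([0.00305252, 0.01427019, 0.02891688]), 'width': 0.08565609647605722}
scene {'intrinsics': array([[447.3717556 ,   0.        , 255.71129002],
       [  0.        , 447.3717556 , 191.16436234],
       [  0.        ,   0.        ,   1.        ]]), 'R': array([[-0.27195335,  0.96201054,  0.02402275],
       [ 0.49296971,  0.16071135, -0.85507469],
       [-0.8264516 , -0.22069794, -0.51794805]]), 't': array([ 0.15275673, -0.19868903,  1.45726847])}
side {'intrinsics'
[... 228 characters left out ...]
 [-1.84997326e-02, -7.65324490e-01, -6.43378726e-01],
       [ 7.67861313e-04,  6.43477785e-01, -7.65464402e-01]]), 't': array([-0.49987153,  0.05144004,  1.28015197])}
wrist {'intrinsics': array([[297.31863964,   0.        , 256.76655546],
       [  0.        , 297.31863964, 190.66665929],
       [  0.        ,   0.        ,   1.        ]]), 'T_tool_cam': array([[-3.90957357e-05, -9.55042986e-01, -2.96467355e-01,
         7.42280697e-02],
       [ 9.99999967e-01, -1.12622187e-04,  2.30930299e-04,
         6.22224575e-05],
       [-2.53937164e-04, -2.96467336e-01,  9.55042959e-01,
        -1.42239189e-01],
       [ 0.00000000e+00,  0.00000000e+00,  0.00000000e+00,
         1.00000000e+00]])}
```

View pics/a.png

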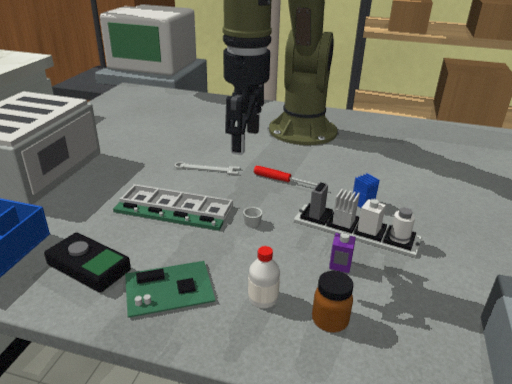

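View pics/b.png

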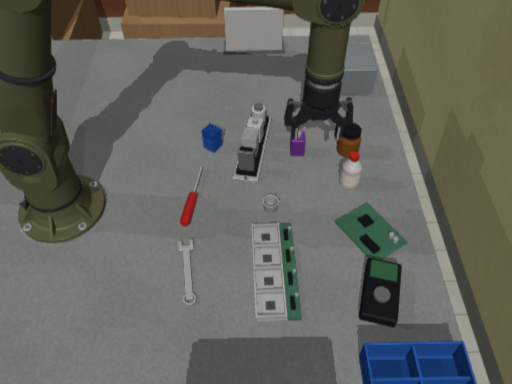

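View pics/c.png

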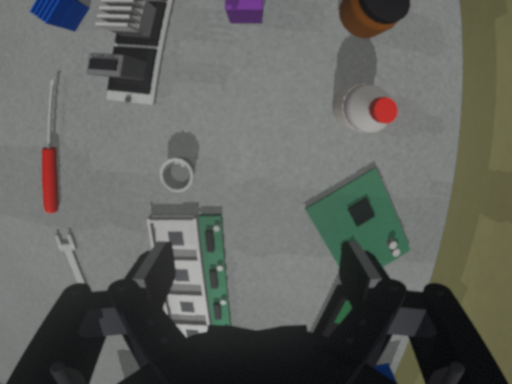

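The rail holds, from the robot's left to right, cell, pump, sink and card (side view, top to bottom: cell about (259,107), card about (246,155)). The tray is at about (268,270). The blue and purple look-alikes sit beside the rail, at (212,138) and (298,145).

```bash
cat > h.py <<'E'
from plant import robot
import numpy as np, cv2
from scipy.spatial.transform import Rotation as Ro
from scipy.optimize import minimize
def cam(n):
    c=robot.camera_info(n); K=c["intrinsics"]
    if n!="wrist": return dict(K=K,R=c["R"],t=c["t"],fish=False)
    s=robot.sense(); T=np.eye(4); T[:3,:3]=Ro.from_euler("xyz",s["tool_rot"],degrees=True).as_matrix(); T[:3,3]=s["tcp_pos"]
    W=np.linalg.inv(T@c["T_tool_cam"]); return dict(K=K,R=W[:3,:3],t=W[:3,3],fish=True)
def proj(c,X):
    p=np.atleast_2d(X)@c["R"].T+c["t"]
    if c["fish"]:
        r=np.hypot(p[:,0],p[:,1]); q=p[:,:2]/np.maximum(r,1e-9)[:,None]*np.arctan2(r,p[:,2])[:,None]
    else: q=p[:,:2]/p[:,2:]
    return q*c["K"][0,0]+c["K"][:2,2]
def unproj(c,uv,z):
    q=(np.array(uv,float)-c["K"][:2,2])/c["K"][0,0]
    if c["fish"]:
        r=np.linalg.norm(q); d=np.r_[q/max(r,1e-9)*np.sin(r),np.cos(r)]
    else: d=np.r_[q,1]
    d=c["R"].T@d; o=-c["R"].T@c["t"]; return o+d*(z-o[2])/d[2]
def box(x,y,z0,z1): return np.array([[a,b,c] for a in(-x/2,x/2) for b in(-y/2,y/2) for c in(z0,z1)])
def cyl(d,z0,z1): return np.array([[d/2*np.cos(a),d/2*np.sin(a),c] for a in np.arange(0,6.28,.3) for c in(z0,z1)])
# convex pieces; z from underside
M={"pump_mid":[box(.04,.04,0,.062),cyl(.018,.062,.074)],"cell_mid":[cyl(.042,0,.058),cyl(.026,.058,.07)],
"sink_mid":[box(.04,.04,0,.07)],"card_mid":[box(.044,.024,0,.07),box(.034,.012,.07,.074)],
"tray":[box(.07,.256,0,.018),box(.03,.256,0,.018)+[.05,0,0]]}
def mask(c,name,p,z0):
    m=np.zeros((384*2,512*2),np.uint8); R=Ro.from_euler("z",p[2]).as_matrix()
    for P in M[name]:
        uv=proj(c,P@R.T+[p[0],p[1],z0]); cv2.fillConvexPoly(m,cv2.convexHull((uv*2*16).round().astype(np.int32)),1,cv2.LINE_8,4)
    return m>0
def fit(name,obs,p0,z0,w=(.02,.02,.2)):
    obs=[(c,cv2.resize(m.astype(np.uint8),(1024,768),interpolation=cv2.INTER_LINEAR)>0) for c,m in obs]
    def f(p):
        s=0
        for c,m in obs:
            k=mask(c,name,p,z0); s+=1-(k&m).sum()/max(1,(k|m).sum())
        return s/len(obs)
    S=np.vstack([p0]+[np.array(p0)+np.diag(w)[i] for i in range(3)])
    r=minimize(f,p0,method="Nelder-Mead",options=dict(initial_simplex=S,xatol=1e-4,fatol=1e-5))
    r=minimize(f,r.x,method="Nelder-Mead",options=dict(initial_simplex=r.x+np.vstack([np.zeros(3),np.diag([.004,-.004,.08])]),xatol=1e-4,fatol=1e-5))
    return r.x,1-r.fun
E
python3 - <<'E'
from h import *
for n in("scene","side","wrist"):
    robot.capture(n); c=cam(n)
    for k in("tray","rail","pump_mid","cell_mid","sink_mid","card_mid"):
        for d in robot.regions_of(n,k)[:3]:
            v,u=np.nonzero(d["pixels"]); print(n,k,round(d["confidence"],2),d["rect"],len(u),unproj(c,(u.mean(),v.mean()),.01 if k in("tray","rail") else .05).round(3)[:2])
print(robot.sense()["time"])
E
```

```text
scene tray 0.61 [115.2, 186.6, 231.3, 230.0] 3396 [ 0.558 -0.196]
scene rail 0.94 [293.6, 204.1, 420.2, 257.2] 815 [0.543 0.227]
scene rail 0.37 [310.9, 181.4, 326.2, 221.8] 541 [0.426 0.117]
scene pump_mid 0.96 [357.9, 196.4, 383.4, 234.0] 719 [0.521 0.241]
scene pump_mid 0.79 [330.8, 233.8, 355.8, 274.7] 797 [0.661 0.195]
scene cell_mid 0.96 [393.1, 207.5, 412.4, 246.0] 653 [0.536 0.304]
scene sink_mid 0.9 [332.9, 192.3, 358.2, 228.7] 725 [0.507 0.185]
scene sink_mid 0.58 [353.9, 172.8, 379.6, 208.5] 580 [0.405 0.221]
scene card_mid 0.9 [310.7, 179.6, 330.5, 219.5] 565 [0.491 0.124]
side tray 0.66 [252.6, 224.6, 301.0, 323.0] 4094 [ 0.552 -0.215]
side rail 0.81 [234.7, 116.9, 272.7, 179.9] 142 [0.496 0.126]
side pump_mid 0.75 [247.3, 119.2, 264.2, 137.5] 210 [0.517 0.256]
side pump_mid 0.73 [290.1, 132.5, 305.9, 159.2] 314 [0.632 0.17 ]
side sink_mid 0.64 [201.2, 123.9, 223.7, 150.2] 439 [0.391 0.208]
side card_mid 0.96 [238.8, 146.9, 257.9, 172.9] 397 [0.487 0.123]
wrist tray 0.82 [144.3, 211.3, 230.1, 337.3] 7066 [ 0.558 -0.158]
wrist rail 0.59 [107.0, 2.1, 173.1, 105.5] 1291 [0.513 0.125]
wrist pump_mid 0.87 [223.5, 0.0, 263.4, 28.5] 890 [0.636 0.175]
wrist sink_mid 0.89 [98.6, 0.0, 159.3, 37.5] 1830 [0.502 0.181]
wrist sink_mid 0.56 [30.9, 0.0, 92.9, 31.7] 1312 [0.402 0.209]
wrist sink_mid 0.45 [144.5, 212.8, 228.8, 335.9] 7111 [ 0.568 -0.132]
wrist card_mid 0.57 [87.5, 52.1, 145.0, 80.1] 1268 [0.487 0.124]
1.2
```

Emit:
carry_out([
  [[2.4, -2.8, -0.4], 0],
  [[4.8, -5.6, -0.8], 0],
  [[7.2, -8.4, -1.2], 0],
  [[9.6, -11.2, -1.6], 0],
  [[12, -14, -2], 0],
])

```text
time: 1.62
tcp_pos: [0.5086, 0.1209, 0.2515]
tool_rot: [180.0, 0.0, 90.0]
wrist_force: [-0.2, 1.1, 0.3]
width: 0.0854
```

Emit:
carry_out([
  [[0, 0, 0], 0],
  [[0, 0, 0], 0],
])

```text
time: 1.78
tcp_pos: [0.5075, 0.1231, 0.2526]
tool_rot: [179.9, -0.0, 90.3]
wrist_force: [1.0, -0.3, 0.2]
width: 0.0853
```

```bash
python3 - <<'E'
from h import *
s=robot.sense();print(s["time"],s["tcp_pos"],s["tool_rot"])
I={};C={}
for n in("scene","side","wrist"):
    C[n]=cam(n); I[n]=robot.capture(n)
g={"pump_mid":(.52,.242,-.24),"cell_mid":(.536,.304,-.24),"sink_mid":(.505,.183,-.24),"card_mid":(.489,.124,-.24)}
for k in g:
    obs=[]
    for n in C:
        for d in robot.regions_of(n,k):
            v,u=np.nonzero(d["pixels"]); e=unproj(C[n],(u.mean(),v.mean()),.05)[:2]
            if np.hypot(*(e-g[k][:2]))<.025:
                p,q=fit(k,[(C[n],d["pixels"])],g[k],.015); print(k,n,round(d["confidence"],2),p.round(4),round(q,3))
                if q>.8: obs.append((C[n],d["pixels"]))
                break
    if obs: print(k,"ALL",*[x if i else x.round(4) for i,x in enumerate(fit(k,obs,g[k],.015))])
cv2.imwrite("pics/d.png",I["wrist"][:,:,::-1])
E
```

```text
1.7833 [0.50752768 0.12306672 0.25258818] [ 1.79866265e+02 -1.36971665e-02  9.02512208e+01]
pump_mid scene 0.77 [ 0.5177  0.2425 -0.2557] 0.908
pump_mid side 0.66 [ 0.5166  0.246  -0.0281] 0.546
pump_mid wrist 0.72 [ 0.5152  0.24   -0.3084] 0.961
pump_mid ALL [ 0.5154  0.241  -0.305 ] 0.9087863867320305
cell_mid scene 0.7 [ 0.5299  0.3054 -0.1033] 0.934
cell_mid side 0.74 [ 0.5241  0.3293 -0.344 ] 0.505
cell_mid wrist 0.98 [ 0.5264  0.3053 -0.0392] 0.951
cell_mid ALL [ 0.5266  0.3056 -0.2036] 0.9262459970927217
sink_mid scene 0.61 [ 0.5079  0.1855 -0.1725] 0.945
sink_mid side 0.74 [ 0.5012  0.1861 -0.1494] 0.695
sink_mid wrist 0.92 [ 0.5012  0.1845 -0.2413] 0.905
sink_mid ALL [ 0.5016  0.1849 -0.2205] 0.8891670179575321
card_mid scene 0.96 [ 0.4938  0.1243 -0.0511] 0.881
card_mid wrist 0.65 [ 0.49    0.1234 -0.2073] 0.895
card_mid ALL [ 0.4902  0.1236 -0.0659] 0.8689066454487016
```

View pics/d.png

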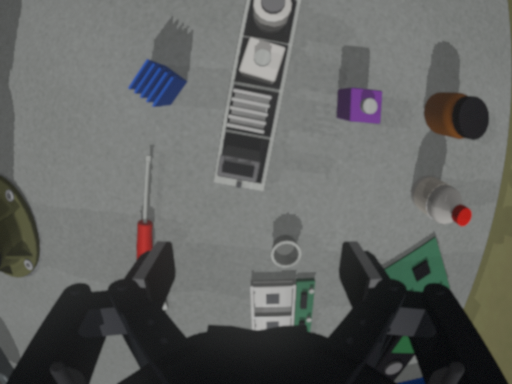

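```bash
cat >> h.py <<'E'
def go(x,y,z,yaw):  # shift in tool cm and turn rad to reach world TCP pose; yaw = module yaw (rad) that tool y should follow
    s=robot.sense(); R=Ro.from_euler("xyz",s["tool_rot"],degrees=True)
    d=R.inv().apply(np.array([x,y,z])-s["tcp_pos"])*100
    t=np.deg2rad(s["tool_rot"][2])-(np.pi/2+yaw); t=(t+np.pi)%(2*np.pi)-np.pi
    print("t%.2f"%s["time"],"shift",d.round(2),"turn",round(t,3),"F",s["wrist_force"].round(1),"w",round(s["width"],4))
E
python3 - <<'E'
from h import *
obs=[]
for n in("scene","side","wrist"):
    r=robot.regions_of(n,"tray")
    for d in r[:1]:
        p,q=fit("tray",[(cam(n),d["pixels"])],(.55,-.205,0),0); print(n,d["confidence"],p.round(4),q)
        if n!="wrist": obs.append((cam(n),d["pixels"]))
print(fit("tray",obs,(.55,-.205,0),0))
go(.5266,.3056,.25,-.2); go(.5266,.3056,.036,-.2)
E
```

```text
scene 0.84 [ 0.54   -0.2005  0.0163] 0.960226864814416
side 0.97 [ 0.536  -0.2014  0.0203] 0.9623928633898898
wrist 0.96 [ 0.5367 -0.2011  0.0156] 0.49705603820974176
(array([ 0.53726088, -0.20095645,  0.01961497]), np.float64(0.9445593756929))
t2.68 shift [18.46  1.8   0.16] turn 0.2 F [0.3 0.2 0.2] w 0.0855
t2.68 shift [18.47  1.79 21.56] turn 0.2 F [0.3 0.2 0.2] w 0.0855
```

Emit:
carry_out([
  [[3.7, 0.36, 0], 0.04],
  [[7.4, 0.72, 0], 0.08],
  [[11.1, 1.1, 0], 0.12],
  [[14.8, 1.45, 0], 0.16],
  [[18.5, 1.8, 0.2], 0.2],
])

```text
time: 3.1
tcp_pos: [0.5268, 0.3077, 0.2501]
tool_rot: [179.9, -0.0, 78.4]
wrist_force: [0.9, -0.1, 0.0]
width: 0.0854
```

Emit:
carry_out([
  [[0, 0, 0], 0],
  [[0, 0, 0], 0],
])

```text
time: 3.27
tcp_pos: [0.5255, 0.311, 0.2494]
tool_rot: [-180.0, -0.1, 78.7]
wrist_force: [0.2, -0.7, 0.4]
width: 0.0855
```

```bash
python3 -c "
from h import *
go(.5266,.3056,.12,-.2)
C=cam('wrist');cv2.imwrite('pics/e.png',robot.capture('wrist')[:,:,::-1])
for k,g in (('cell_mid',(.5266,.3056,-.2)),('pump_mid',(.5153,.2405,-.3))):
    for d in robot.regions_of('wrist',k)[:2]: print(k,d['confidence'],d['rect'],fit(k,[(C,d['pixels'])],g,.015))
"
```

```text
t3.27 shift [-0.52  0.22 12.94] turn 0.003 F [ 0.2 -0.7  0.4] w 0.0855
cell_mid 0.8 [241.8, 146.4, 275.7, 193.3] (array([ 0.52606937,  0.30534343, -0.11619858]), np.float64(0.9445058997050148))
pump_mid 0.85 [238.6, 196.0, 278.4, 247.7] (array([ 0.5145692 ,  0.2409104 , -0.27860779]), np.float64(0.9643811219946572))
pump_mid 0.68 [331.2, 203.4, 375.3, 254.5] (array([ 0.5153,  0.2405, -0.3   ]), np.float64(0.0))
```

Emit:
carry_out([
  [[-0.2, 0.1, 2.6], 0],
  [[-0.5, 0.2, 5.2], 0],
  [[-0.5, 0.2, 7.8], 0],
  [[-0.5, 0.2, 10.4], 0],
  [[-0.5, 0.2, 12], 0],
])

```text
time: 3.83
tcp_pos: [0.5281, 0.2975, 0.1276]
tool_rot: [180.0, 0.2, 78.1]
wrist_force: [0.3, -0.5, -1.2]
width: 0.0853
```

Emit:
carry_out([
  [[0, 0, 0.5], 0],
  [[0, 0, 0.5], 0],
])

```text
time: 4.0
tcp_pos: [0.5276, 0.2945, 0.1208]
tool_rot: [-179.9, 0.4, 78.0]
wrist_force: [0.4, 0.7, 0.4]
width: 0.0853
```

```bash
python3 -c "
from h import *
go(.5262,.3055,.036,-.2)
"
```

```text
t4.00 shift [ 1.1  -0.35  8.48] turn -0.01 F [0.4 0.7 0.4] w 0.0853
```

```bash
python3 -c "
from h import *
for i in range(5):
    s=robot.sense(); print(s['time'],s['tcp_pos'].round(4),s['qvel'].round(1),s['joint_positions'].round(2)); 
    if i<4: robot.capture('side')
"
```

```text
4.0 [0.5276 0.2945 0.1208] [-0.4 -1.4 -0.5 -2.8 -0.4  0.7 -0. ] [-18.63  18.28 -15.75  96.87   5.55  65.94 -47.96]
4.05 [0.5285 0.2957 0.1226] [-0.4 -1.1 -0.7 -2.2 -0.3 -0.  -0.1] [-18.65  18.22 -15.79  96.74   5.53  65.96 -47.96]
4.1 [0.529  0.2966 0.1237] [-0.3 -0.6 -0.7 -1.3 -0.1 -0.2 -0.1] [-18.67  18.18 -15.81  96.65   5.52  65.96 -47.97]
4.15 [0.5293 0.2973 0.1243] [-0.3 -0.3 -0.5 -0.5 -0.1 -0.1 -0. ] [-18.69  18.16 -15.84  96.6    5.52  65.95 -47.97]
4.2 [0.5293 0.2977 0.1245] [-0.2  0.1 -0.3 -0.   0.1  0.  -0.1] [-18.7   18.15 -15.85  96.59   5.52  65.95 -47.97]
```

```bash
python3 -c "
from h import *
go(.5262,.3055,.036,-.2)
"
```

```text
t4.20 shift [ 0.71 -0.48  8.85] turn -0.008 F [-0.4 -0.3  0.3] w 0.0853
```

Emit:
carry_out([
  [[0.7, -0.5, 1.0], 0],
  [[0.7, -0.5, 3.0], 0],
  [[0.7, -0.5, 5], 0],
  [[0.7, -0.5, 6], 0],
  [[0.7, -0.5, 6], 0],
])

```text
time: 4.62
tcp_pos: [0.5241, 0.3051, 0.0619]
tool_rot: [-180.0, 0.2, 78.1]
wrist_force: [-0.6, 0.9, 0.3]
width: 0.0852
```

Emit:
carry_out([
  [[0, 0, 0], 0],
  [[0, 0, 0], 0],
  [[0, 0, 0], 0],
  [[0, 0, 0], 0],
])

```text
time: 4.95
tcp_pos: [0.5248, 0.3056, 0.0631]
tool_rot: [180.0, 0.1, 78.1]
wrist_force: [0.4, -0.3, -0.2]
width: 0.0855
```

```bash
python3 -c "
from h import *
go(.5262,.3055,.036,-.2)
"
```

```text
t4.95 shift [0.03 0.14 2.71] turn -0.007 F [ 0.4 -0.3 -0.2] w 0.0855
```

Emit:
carry_out([
  [[0, 0.1, 1], 0],
  [[0, 0.1, 2], 0],
  [[0, 0.1, 2.6], 0],
  [[0, 0.1, 2.6], 0],
  [[0, 0.1, 2.6], 0],
])

```text
time: 5.37
tcp_pos: [0.5252, 0.3049, 0.036]
tool_rot: [-180.0, 0.2, 78.1]
wrist_force: [-0.4, -0.1, -0.2]
width: 0.0854
```

Emit:
carry_out([
  [[0, 0, 0], 0],
  [[0, 0, 0], 0],
  [[0, 0, 0], 0],
  [[0, 0, 0], 0],
])

```text
time: 5.7
tcp_pos: [0.5253, 0.305, 0.0363]
tool_rot: [-180.0, 0.2, 78.1]
wrist_force: [0.3, -0.3, 0.6]
width: 0.0857
```

Emit:
carry_out([
  [[0, 0, 0], 0],
  [[0, 0, 0], 0],
  [[0, 0, 0], 0],
  [[0, 0, 0], 0],
  [[0, 0, 0], 0],
], gripper=-1, grip_force=40)

```text
time: 6.12
tcp_pos: [0.5256, 0.3052, 0.0366]
tool_rot: [180.0, 0.2, 78.1]
wrist_force: [0.3, 0.7, 1.5]
width: 0.0409
```

Emit:
carry_out([
  [[0, 0, 0], 0],
  [[0, 0, 0], 0],
  [[0, 0, 0], 0],
  [[0, 0, 0], 0],
  [[0, 0, 0], 0],
])

```text
time: 6.53
tcp_pos: [0.5256, 0.3052, 0.0367]
tool_rot: [180.0, 0.2, 78.1]
wrist_force: [-0.7, 0.2, 0.4]
width: 0.041
```

Emit:
carry_out([
  [[0, 0, -1], 0],
  [[0, 0, -3.5], 0],
  [[0, 0, -6.5], 0],
  [[0, 0, -9.5], 0],
  [[0, 0, -12.5], 0],
])

```text
time: 6.95
tcp_pos: [0.5251, 0.3053, 0.1632]
tool_rot: [-180.0, 0.2, 78.1]
wrist_force: [-0.1, -0.2, -2.9]
width: 0.0416
```

Emit:
carry_out([
  [[-1, 0.2, 0], 0],
  [[-3, 0.7, 0], 0],
  [[-6, 1.4, 0], 0],
  [[-9.5, 2.2, 0], 0],
  [[-13, 3, 0], 0],
])

```text
time: 7.37
tcp_pos: [0.5271, 0.1708, 0.1636]
tool_rot: [-180.0, 0.2, 78.2]
wrist_force: [-0.1, -0.8, -1.1]
width: 0.0413
```

Emit:
carry_out([
  [[-3.5, 0.8, 0], 0],
  [[-7, 1.6, 0], 0],
  [[-10.5, 2.4, 0], 0],
  [[-14, 3.2, 0], 0],
  [[-16, 3.7, 0], 0],
])

```text
time: 7.78
tcp_pos: [0.5299, 0.0012, 0.1642]
tool_rot: [-180.0, 0.3, 77.9]
wrist_force: [-0.5, -0.6, -2.1]
width: 0.0406
```

```bash
python3 -c "
from h import *
s=robot.sense();print(s['tcp_pos'],s['tool_rot'])
go(.5388,-.294,.12,.019)
"
```

```text
[0.52987418 0.00124639 0.1642352 ] [-179.95368265    0.32915704   77.94091572]
t7.78 shift [-28.66   7.04   4.58] turn -0.229 F [-0.5 -0.6 -2.1] w 0.0406
```

Emit:
carry_out([
  [[-3.5, 0.9, 0], 0],
  [[-7, 1.8, 0], 0],
  [[-10.5, 2.6, 0], 0],
  [[-14, 3.5, 0], 0],
  [[-16, 4, 0], 0],
])

```text
time: 8.2
tcp_pos: [0.5343, -0.169, 0.1653]
tool_rot: [-180.0, 0.5, 77.7]
wrist_force: [-0.5, -1.0, -1.1]
width: 0.041
```

Emit:
carry_out([
  [[-2.5, 0.6, 0], -0.05],
  [[-6, 1.5, 0], -0.1],
  [[-9, 2.2, 0], -0.15],
  [[-10.5, 2.6, 0], -0.2],
  [[-11, 2.7, 0], -0.23],
])

```text
time: 8.62
tcp_pos: [0.5355, -0.287, 0.166]
tool_rot: [-179.8, 0.5, 90.6]
wrist_force: [-0.6, -0.1, -0.9]
width: 0.0411
```

Emit:
carry_out([
  [[0, 0, 0], 0],
  [[0, 0, 0], 0],
  [[0, 0, 0], 0],
  [[0, 0, 0], 0],
])

```text
time: 8.95
tcp_pos: [0.5357, -0.2857, 0.166]
tool_rot: [-179.8, 0.5, 90.7]
wrist_force: [-0.4, 0.2, -1.5]
width: 0.041
```

```bash
python3 -c "
from h import *
robot.capture('side');robot.capture('side')
C=cam('wrist');I=robot.capture('wrist')
d=robot.regions_of('wrist','tray')[0]; print(d['confidence'],d['rect'])
for p,col in (((.5373,-.201,.0196),(0,0,255)),):
    R=Ro.from_euler('z',p[2]).as_matrix(); I=I[:,:,::-1].copy()
    for yb in(.093,.031,-.031,-.093):
        for z in (.018,):
            q=np.array([[a,b+yb,z] for a,b in((.031,.029),(.031,-.029),(-.031,-.029),(-.031,.029))])@R.T+[p[0],p[1],0]
            cv2.polylines(I,[proj(C,q).round().astype(int)],True,col,1)
cv2.imwrite('pics/f.png',cv2.resize(I,(768,576)))
print(robot.sense()['tcp_pos'],robot.sense()['tool_rot']);go(.5391,-.294,.12,.019)
"
```

```text
0.86 [219.4, 0.9, 325.3, 215.2]
[ 0.53573173 -0.28618143  0.16611324] [-179.81038185    0.5381877    90.70951024]
t9.15 shift [-0.74  0.34  4.62] turn -0.007 F [ 0.1 -0.5 -1.3] w 0.041
```

View pics/f.png

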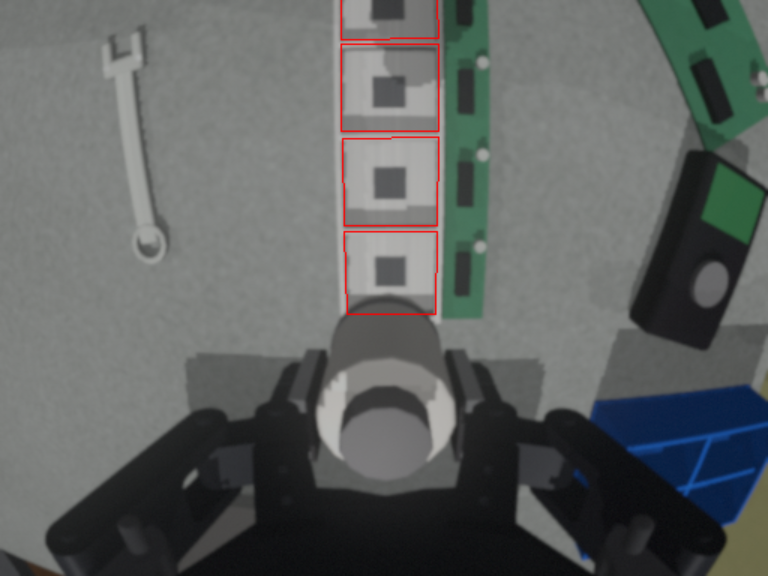

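The predicted bay outlines, the lowest at about (390,272) in the enlarged picture, match the real bays to about 1 mm. The cell is held upright below them at (386,440), so I'm lowering it.

Emit:
carry_out([
  [[-0.7, 0.3, 1.5], -0.007],
  [[-0.7, 0.3, 4.5], -0.007],
  [[-0.7, 0.3, 7.5], -0.007],
  [[-0.7, 0.3, 10], -0.007],
  [[-0.7, 0.3, 10.5], -0.007],
])

```text
time: 9.57
tcp_pos: [0.5349, -0.2926, 0.055]
tool_rot: [-179.3, 0.3, 91.1]
wrist_force: [-0.5, 0.3, -2.5]
width: 0.0408
```

Emit:
carry_out([
  [[0, 0, 0], 0],
  [[0, 0, 0], 0],
  [[0, 0, 0], 0],
  [[0, 0, 0], 0],
])

```text
time: 9.9
tcp_pos: [0.5361, -0.2933, 0.0568]
tool_rot: [-179.5, 0.4, 91.1]
wrist_force: [0.2, 0.2, -1.5]
width: 0.0412
```

```bash
python3 -c "
from h import *
go(.5391,-.294,.0277,.019)
"
```

```text
t9.90 shift [-0.05  0.32  2.91] turn 0.001 F [ 0.2  0.2 -1.5] w 0.0412
```

Emit:
carry_out([
  [[0, 0.3, 0.7], 0],
  [[0, 0.3, 1.4], 0],
  [[0, 0.3, 2.0], 0],
  [[0, 0.3, 2.4], 0],
  [[0, 0.3, 2.4], 0],
])

```text
time: 10.32
tcp_pos: [0.5379, -0.2929, 0.0312]
tool_rot: [-179.3, 0.3, 91.1]
wrist_force: [-1.4, -0.3, -1.0]
width: 0.0414
```

Emit:
carry_out([
  [[0, 0, 0], 0],
  [[0, 0, 0], 0],
  [[0, 0, 0], 0],
])

```text
time: 10.57
tcp_pos: [0.5379, -0.2929, 0.0312]
tool_rot: [-179.4, 0.3, 91.1]
wrist_force: [-0.1, -0.1, -1.2]
width: 0.0414
```

Emit:
carry_out([
  [[0, 0, 0.1], 0],
  [[0, 0, 0.2], 0],
  [[0, 0, 0.3], 0],
  [[0, 0, 0.3], 0],
])

```text
time: 10.9
tcp_pos: [0.5382, -0.2932, 0.0298]
tool_rot: [-179.4, 0.3, 91.1]
wrist_force: [-2.3, 1.7, 6.5]
width: 0.0411
```

Contact is felt (Fz about +6.5 N), so the cell is standing. I'm releasing it and backing off.

Emit:
carry_out([
  [[0, 0, 0], 0],
  [[0, 0, 0], 0],
  [[0, 0, 0], 0],
  [[0, 0, 0], 0],
  [[0, 0, 0], 0],
], gripper=1)

```text
time: 11.32
tcp_pos: [0.5382, -0.2932, 0.0296]
tool_rot: [-179.4, 0.3, 91.1]
wrist_force: [0.8, -0.1, -0.0]
width: 0.0851
```

Emit:
carry_out([
  [[0, 0, 0], 0],
  [[0, 0, -1], 0],
  [[0, 0, -3], 0],
  [[0, 0, -6], 0],
  [[0, 0, -9.5], 0],
])

```text
time: 11.73
tcp_pos: [0.5379, -0.292, 0.1245]
tool_rot: [-179.2, 0.3, 91.1]
wrist_force: [0.4, 0.0, 0.6]
width: 0.085
```

Emit:
carry_out([
  [[0, 0, -3.5], 0],
  [[0, 0, -7], 0],
  [[0, 0, -10], 0],
  [[0, 0, -11], 0],
  [[0, 0, -11], 0],
])

```text
time: 12.15
tcp_pos: [0.5411, -0.2924, 0.2391]
tool_rot: [-179.6, 0.4, 91.1]
wrist_force: [0.6, -0.6, 0.1]
width: 0.0854
```

```bash
python3 -c "
from h import *
s=robot.sense();print(s['tcp_pos'])
cv2.imwrite('pics/g.png',robot.capture('side')[200:330,180:370,::-1].repeat(3,0).repeat(3,1))
robot.capture('side')
d=[d for d in robot.regions_of('side','cell_mid')]
for e in d: print(e['confidence'],e['rect'],fit('cell_mid',[(cam('side'),e['pixels'])],(.539,-.294,0),.006))
go(.515,.2408,.25,-.29)
"
```

```text
[ 0.54114856 -0.29235863  0.23908865]
0.69 [260.5, 287.5, 282.5, 314.2] (array([ 0.53730315, -0.29160013,  0.09049842]), np.float64(0.9038923594425757))
t12.30 shift [53.21 -1.34 -1.87] turn 0.31 F [-0.6  0.1  0.2] w 0.085
```

View pics/g.png

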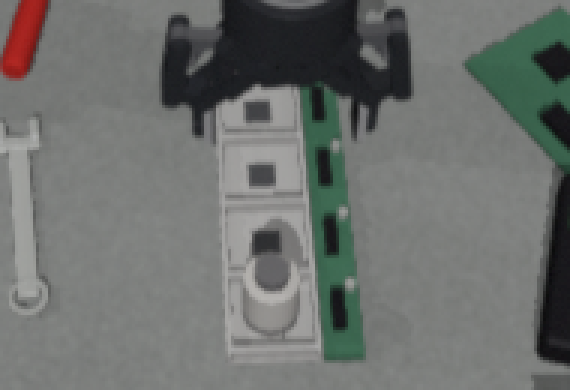

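The cell stands upright in the right-end bay at about (270,295) in the crop. The pump is next.

Emit:
carry_out([
  [[2.5, 0, 0], 0],
  [[6, -0.1, 0], 0],
  [[9.5, -0.2, 0], 0],
  [[13, -0.3, 0], 0],
  [[16.5, -0.4, 0], 0],
])

```text
time: 12.72
tcp_pos: [0.5296, -0.1243, 0.2297]
tool_rot: [-178.8, 0.1, 91.1]
wrist_force: [-0.2, 0.4, 0.5]
width: 0.0854
```

Emit:
carry_out([
  [[3.5, -0.1, 0], 0],
  [[7, -0.2, 0], 0],
  [[10.5, -0.3, 0], 0],
  [[14, -0.4, 0], 0],
  [[17, -0.5, 0], 0],
])

```text
time: 13.13
tcp_pos: [0.5196, 0.0481, 0.227]
tool_rot: [-178.6, 0.1, 91.2]
wrist_force: [1.1, -0.1, 0.0]
width: 0.0855
```

Emit:
carry_out([
  [[3.5, -0.1, 0], 0.06],
  [[7, -0.2, 0], 0.12],
  [[10.5, -0.3, 0], 0.18],
  [[14, -0.4, 0], 0.25],
  [[17, -0.4, 0], 0.31],
])

```text
time: 13.55
tcp_pos: [0.51, 0.2202, 0.2243]
tool_rot: [-178.4, 0.7, 73.4]
wrist_force: [-0.1, 0.7, 0.3]
width: 0.0856
```

Emit:
carry_out([
  [[0, 0, 0], 0],
  [[0, 0, 0], 0],
  [[0, 0, 0], 0],
  [[0, 0, 0], 0],
])

```text
time: 13.88
tcp_pos: [0.5101, 0.218, 0.2231]
tool_rot: [-178.4, 0.8, 73.2]
wrist_force: [0.6, -0.8, -0.6]
width: 0.0854
```

```bash
python3 -c "
from h import *
robot.capture('side');robot.capture('side')
C=cam('wrist');I=robot.capture('wrist')
for k,g in (('pump_mid',(.5153,.2405,-.3)),('sink_mid',(.5013,.1847,-.24))):
    for d in robot.regions_of('wrist',k)[:2]: print(k,d['confidence'],d['rect'],fit(k,[(C,d['pixels'])],g,.015))
s=robot.sense();print(s['tcp_pos'],s['tool_rot']);go(.515,.2408,.041,-.29)
"
```

```text
pump_mid 0.97 [342.6, 133.0, 395.3, 185.8] (array([ 0.5153,  0.2405, -0.3   ]), np.float64(0.0))
pump_mid 0.7 [233.8, 128.9, 278.6, 168.8] (array([ 0.51510432,  0.2414428 , -0.30736241]), np.float64(0.933351141979431))
sink_mid 0.93 [241.1, 172.8, 284.3, 228.9] (array([ 0.50095954,  0.184969  , -0.19920685]), np.float64(0.9643903010425208))
sink_mid 0.62 [136.0, 167.5, 193.6, 223.0] (array([ 0.5013,  0.1847, -0.24  ]), np.float64(0.0))
[0.51032825 0.21918903 0.22440609] [-178.45804476    0.65967356   73.25193076]
t14.13 shift [ 2.42  0.32 18.31] turn -0.002 F [-1.3 -0.7  0.6] w 0.0854
```

Emit:
carry_out([
  [[1.2, 0.2, 1], 0],
  [[2.4, 0.3, 4], 0],
  [[2.4, 0.3, 7.5], 0],
  [[2.4, 0.3, 10.5], 0],
  [[2.4, 0.3, 11.5], 0],
])

```text
time: 14.55
tcp_pos: [0.5137, 0.2402, 0.1036]
tool_rot: [-178.1, 0.9, 73.3]
wrist_force: [-1.4, -0.4, 0.1]
width: 0.0856
```

Emit:
carry_out([
  [[0, 0, 0], 0],
  [[0, 0, 0], 0],
  [[0, 0, 0], 0],
  [[0, 0, 0], 0],
  [[0, 0, 0], 0],
])

```text
time: 14.97
tcp_pos: [0.515, 0.2407, 0.1055]
tool_rot: [-178.3, 0.8, 73.3]
wrist_force: [-0.4, -0.2, 0.3]
width: 0.0857
```

```bash
python3 -c "
from h import *
s=robot.sense();print(s['tcp_pos'],s['tool_rot']);go(.515,.2410,.041,-.30)
"
```

```text
[0.51500538 0.24073709 0.10553676] [-178.25026969    0.81582478   73.28277889]
t14.97 shift [0.12 0.19 6.45] turn 0.008 F [-0.4 -0.2  0.3] w 0.0857
```

Emit:
carry_out([
  [[0.1, 0.2, 1.5], 0],
  [[0.1, 0.2, 3.5], 0],
  [[0.1, 0.2, 5], 0],
  [[0.1, 0.2, 6], 0],
  [[0.1, 0.2, 6.3], 0],
])

```text
time: 15.38
tcp_pos: [0.5146, 0.2405, 0.0416]
tool_rot: [-178.2, 0.9, 73.3]
wrist_force: [-0.9, -0.1, 0.2]
width: 0.0854
```

Emit:
carry_out([
  [[0, 0, 0], 0],
  [[0, 0, 0], 0],
  [[0, 0, 0], 0],
  [[0, 0, 0], 0],
  [[0, 0, 0], 0],
])

```text
time: 15.8
tcp_pos: [0.5151, 0.2407, 0.0423]
tool_rot: [-178.3, 0.8, 73.3]
wrist_force: [0.1, 1.0, 0.1]
width: 0.0857
```

Emit:
carry_out([
  [[0, 0, 0], 0],
  [[0, 0, 0], 0],
  [[0, 0, 0], 0],
  [[0, 0, 0], 0],
  [[0, 0, 0], 0],
], gripper=-1)

```text
time: 16.22
tcp_pos: [0.5153, 0.2408, 0.0426]
tool_rot: [-178.3, 0.8, 73.3]
wrist_force: [-0.5, -0.5, 2.5]
width: 0.0393
```

Emit:
carry_out([
  [[0, 0, 0], 0],
  [[0, 0, 0], 0],
  [[0, 0, 0], 0],
  [[0, 0, 0], 0],
  [[0, 0, 0], 0],
])

```text
time: 16.63
tcp_pos: [0.5153, 0.2408, 0.0426]
tool_rot: [-178.3, 0.8, 73.3]
wrist_force: [-0.1, 0.5, 1.6]
width: 0.0396
```

Emit:
carry_out([
  [[0, 0, -1], 0],
  [[0, 0, -4], 0],
  [[0, 0, -8], 0],
  [[0, 0, -11.5], 0],
  [[0, 0, -12.5], 0],
])

```text
time: 17.05
tcp_pos: [0.5222, 0.2429, 0.1742]
tool_rot: [-178.7, 0.5, 73.3]
wrist_force: [1.8, -0.1, -0.8]
width: 0.0399
```

Emit:
carry_out([
  [[-2, 0.7, 0], 0],
  [[-5.5, 1.9, 0], 0],
  [[-9, 3.2, 0], 0],
  [[-12.5, 4.4, 0], 0],
  [[-15, 5.3, 0], 0],
])

```text
time: 17.47
tcp_pos: [0.5294, 0.0799, 0.1741]
tool_rot: [-178.7, 0.6, 73.1]
wrist_force: [0.7, -0.2, -1.6]
width: 0.0394
```

Emit:
carry_out([
  [[-3.5, 1.2, 0], 0],
  [[-7, 2.5, 0], 0],
  [[-10.5, 3.7, 0], 0],
  [[-14, 4.9, 0], 0],
  [[-16, 5.6, 0], 0],
])

```text
time: 17.88
tcp_pos: [0.5354, -0.095, 0.1742]
tool_rot: [-178.7, 0.7, 72.8]
wrist_force: [0.2, -0.6, -1.9]
width: 0.0391
```

Emit:
carry_out([
  [[-3, 1, 0], -0.06],
  [[-6, 2.1, 0], -0.12],
  [[-9, 3.2, 0], -0.2],
  [[-11, 3.9, 0], -0.27],
  [[-12, 4.2, 0], -0.31],
])

```text
time: 18.3
tcp_pos: [0.5388, -0.2266, 0.1743]
tool_rot: [-178.5, 0.4, 90.5]
wrist_force: [-0.0, -0.4, -2.0]
width: 0.0397
```

Emit:
carry_out([
  [[0, 0, 0], 0],
  [[0, 0, 0], 0],
  [[0, 0, 0], 0],
  [[0, 0, 0], 0],
  [[0, 0, 0], 0],
])

```text
time: 18.72
tcp_pos: [0.5391, -0.2249, 0.1744]
tool_rot: [-178.5, 0.3, 90.6]
wrist_force: [0.0, 0.5, -1.1]
width: 0.0391
```

```bash
python3 -c "
from h import *
robot.capture('side')
s=robot.sense();print(s['tcp_pos'],s['tool_rot']);go(.5381,-.232,.06,.019)
"
```

```text
[ 0.53908265 -0.2251764   0.17444116] [-178.46013127    0.33405167   90.57006383]
t18.77 shift [-0.61  0.2  11.45] turn -0.009 F [ 0.8 -0.1 -1.8] w 0.0393
```

Emit:
carry_out([
  [[-0.6, 0.2, 1.5], 0],
  [[-0.6, 0.2, 4.5], -0.009],
  [[-0.6, 0.2, 8], -0.009],
  [[-0.6, 0.2, 10.5], -0.009],
  [[-0.6, 0.2, 11], -0.009],
])

```text
time: 19.18
tcp_pos: [0.5347, -0.2297, 0.0596]
tool_rot: [-178.0, 0.1, 91.1]
wrist_force: [-0.5, 0.5, -2.9]
width: 0.0396
```

Emit:
carry_out([
  [[0, 0, 0], 0],
  [[0, 0, 0], 0],
  [[0, 0, 0], 0],
  [[0, 0, 0], 0],
  [[0, 0, 0], 0],
])

```text
time: 19.6
tcp_pos: [0.536, -0.2301, 0.0614]
tool_rot: [-178.2, 0.2, 91.1]
wrist_force: [0.3, 0.2, -2.3]
width: 0.0396
```

```bash
python3 -c "
from h import *
s=robot.sense();print(s['tcp_pos'],s['tool_rot']);go(.5381,-.232,.0355,.019)
"
```

```text
[ 0.535987   -0.23014394  0.06138102] [-178.16243518    0.19382001   91.1405573 ]
t19.60 shift [-0.18  0.29  2.58] turn 0.001 F [ 0.3  0.2 -2.3] w 0.0396
```

Emit:
carry_out([
  [[-0.2, 0.3, 0.7], 0],
  [[-0.2, 0.3, 1.4], 0],
  [[-0.2, 0.3, 2.0], 0],
  [[-0.2, 0.3, 2.3], 0],
  [[-0.2, 0.3, 2.3], 0],
])

```text
time: 20.02
tcp_pos: [0.5371, -0.2318, 0.0367]
tool_rot: [-178.0, 0.1, 91.1]
wrist_force: [-0.1, 0.1, -2.1]
width: 0.0395
```

Emit:
carry_out([
  [[0, 0, 0], 0],
  [[0, 0, 0], 0],
  [[0, 0, 0], 0],
])

```text
time: 20.27
tcp_pos: [0.5372, -0.2318, 0.0368]
tool_rot: [-178.0, 0.1, 91.1]
wrist_force: [-0.6, -0.6, -1.5]
width: 0.0397
```

Emit:
carry_out([
  [[0, 0, 0.1], 0],
  [[0, 0, 0.2], 0],
  [[0, 0, 0.3], 0],
  [[0, 0, 0.3], 0],
])

```text
time: 20.6
tcp_pos: [0.5376, -0.2319, 0.0357]
tool_rot: [-178.1, 0.1, 91.1]
wrist_force: [-3.5, 1.6, 8.8]
width: 0.0395
```

Contact at Fz +8.8 N. I'll release, rise and head back for the power module.

Emit:
carry_out([
  [[0, 0, 0], 0],
  [[0, 0, 0], 0],
  [[0, 0, 0], 0],
  [[0, 0, 0], 0],
  [[0, 0, 0], 0],
], gripper=1)

```text
time: 21.02
tcp_pos: [0.5375, -0.2319, 0.0355]
tool_rot: [-178.1, 0.1, 91.1]
wrist_force: [-0.8, -0.5, 1.0]
width: 0.0856
```

Emit:
carry_out([
  [[0, 0, -1], 0],
  [[0, 0, -3.5], 0],
  [[0, 0, -7], 0],
  [[0, 0, -9.5], 0],
  [[0, 0, -10], 0],
])

```text
time: 21.43
tcp_pos: [0.5441, -0.2327, 0.1416]
tool_rot: [-178.5, 0.3, 91.1]
wrist_force: [1.4, -1.1, 1.2]
width: 0.0853
```

Emit:
carry_out([
  [[0, 0, -3], 0],
  [[0, 0, -6], 0],
  [[0, 0, -8.5], 0],
  [[0, 0, -9], 0],
  [[0, 0, -9], 0],
])

```text
time: 21.85
tcp_pos: [0.5475, -0.2325, 0.2342]
tool_rot: [-178.8, 0.4, 91.1]
wrist_force: [0.4, -1.0, -0.2]
width: 0.0851
```

Emit:
carry_out([
  [[2.5, -0.2, 0], 0],
  [[6, -0.5, 0], 0],
  [[9.5, -0.8, 0], 0],
  [[13, -1.1, 0], 0],
  [[14, -1.2, 0], 0],
])

```text
time: 22.27
tcp_pos: [0.5315, -0.0857, 0.2316]
tool_rot: [-178.6, 0.2, 91.6]
wrist_force: [0.3, 1.3, -0.6]
width: 0.0852
```

Emit:
carry_out([
  [[2.5, -0.2, 0], 0.05],
  [[6, -0.5, 0], 0.1],
  [[9.5, -0.8, 0], 0.15],
  [[13, -1.1, 0], 0.2],
  [[14, -1.2, 0], 0.22],
])

```text
time: 22.68
tcp_pos: [0.5136, 0.0606, 0.2297]
tool_rot: [-178.5, 0.4, 79.3]
wrist_force: [-0.0, 0.4, 0.8]
width: 0.0854
```

Emit:
carry_out([
  [[0, 0, 0], 0],
  [[0, 0, 0], 0],
  [[0, 0, 0], 0],
  [[0, 0, 0], 0],
  [[0, 0, 0], 0],
])

```text
time: 23.1
tcp_pos: [0.5138, 0.0587, 0.2294]
tool_rot: [-178.5, 0.4, 79.1]
wrist_force: [-0.0, -0.4, -0.0]
width: 0.0853
```

```bash
python3 -c "
from h import *
robot.capture('side')
C=cam('wrist');I=robot.capture('wrist')
for k,g in (('sink_mid',(.5013,.1847,-.24)),('card_mid',(.49,.1235,-.2))):
    for d in robot.regions_of('wrist',k)[:2]: print(k,d['confidence'],d['rect'],fit(k,[(C,d['pixels'])],g,.015))
s=robot.sense();print(s['tcp_pos'],s['tool_rot']);go(.5012,.1848,.041,-.22)
cv2.imwrite('pics/h.png',I[:,:,::-1]);
"
```

```text
sink_mid 0.84 [102.0, 29.7, 167.6, 77.6] (array([ 0.5013,  0.1847, -0.24  ]), np.float64(0.0))
[0.51372217 0.05982531 0.22968937] [-178.48908817    0.39343702   79.22940271]
t23.30 shift [12.17 -3.07 18.87] turn 0.032 F [-0.   0.5  0. ] w 0.0853
```

View pics/h.png

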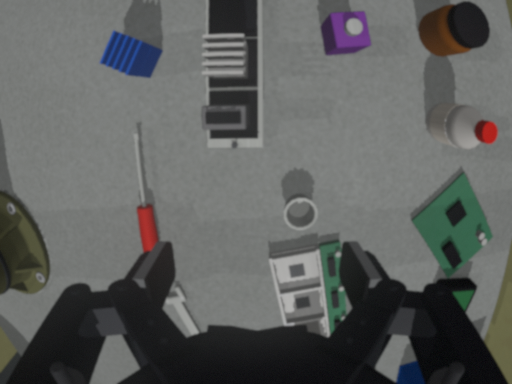

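Sink (about (224,55)) and card (about (224,117)) stand undisturbed in their shoes. I'm moving over the sink.

Emit:
carry_out([
  [[2, -0.5, 0.5], 0.01],
  [[5.5, -1.4, 2], 0.02],
  [[9, -2.3, 4], 0.03],
  [[11.5, -2.9, 6], 0.03],
  [[12.2, -3.1, 7], 0.03],
])

```text
time: 23.72
tcp_pos: [0.5018, 0.1905, 0.1576]
tool_rot: [-178.3, 0.4, 77.9]
wrist_force: [-0.6, 1.3, 0.2]
width: 0.0853
```

Emit:
carry_out([
  [[0, 0, 0], 0],
  [[0, 0, 0], 0],
  [[0, 0, 0], 0],
  [[0, 0, 0], 0],
  [[0, 0, 0], 0],
])

```text
time: 24.13
tcp_pos: [0.503, 0.189, 0.1588]
tool_rot: [-178.4, 0.3, 77.7]
wrist_force: [-0.1, 0.1, 0.5]
width: 0.0854
```

```bash
python3 -c "
from h import *
C=cam('wrist');I=robot.capture('wrist')
for n in ('wrist','side'):
  if n=='side': robot.capture(n)
  for k,g in (('sink_mid',(.5013,.1847,-.24)),('card_mid',(.49,.1235,-.2))):
    for d in robot.regions_of(n,k)[:3]: print(n,k,d['confidence'],d['rect'],fit(k,[(C if n=='wrist' else cam(n),d['pixels'])],g,.015))
s=robot.sense();print(s['tcp_pos'],s['tool_rot']);go(.5012,.1848,.043,-.22)
"
```

```text
wrist sink_mid 0.84 [104.0, 142.8, 179.6, 213.8] (array([ 0.5013,  0.1847, -0.24  ]), np.float64(0.0))
wrist sink_mid 0.65 [232.8, 161.4, 284.8, 228.7] (array([ 0.501164  ,  0.18545397, -0.19794659]), np.float64(0.97510103926097))
wrist card_mid 0.56 [236.5, 226.0, 284.7, 282.9] (array([ 0.48988722,  0.12352886, -0.20120646]), np.float64(0.9011494252873563))
side sink_mid 0.65 [203.2, 124.1, 223.5, 151.5] (array([ 0.5013,  0.1847, -0.24  ]), np.float64(0.0))
side sink_mid 0.59 [238.7, 127.9, 260.4, 155.5] (array([ 0.50046094,  0.18671073, -0.19269947]), np.float64(0.720968629609246))
side card_mid 0.61 [239.3, 144.6, 255.2, 171.8] (array([ 0.48792226,  0.12045427, -0.00635121]), np.float64(0.9261053906723198))
[0.50199622 0.19020178 0.1578564 ] [-178.33844589    0.34986515   77.85565722]
t24.43 shift [-0.47  0.37 11.48] turn 0.008 F [0.4 0.1 0.6] w 0.0857
```

Emit:
carry_out([
  [[-0.4, 0.3, 1], 0],
  [[-0.4, 0.3, 3.5], 0],
  [[-0.4, 0.3, 6], 0],
  [[-0.4, 0.3, 7.5], 0],
  [[-0.4, 0.3, 7.5], 0],
])

```text
time: 24.85
tcp_pos: [0.4989, 0.184, 0.0785]
tool_rot: [-178.0, 0.6, 77.9]
wrist_force: [-0.6, -1.1, -0.1]
width: 0.0859
```

Emit:
carry_out([
  [[0, 0, 0], 0],
  [[0, 0, 0], 0],
  [[0, 0, 0], 0],
  [[0, 0, 0], 0],
  [[0, 0, 0], 0],
])

```text
time: 25.27
tcp_pos: [0.4996, 0.1843, 0.0795]
tool_rot: [-178.1, 0.5, 77.9]
wrist_force: [-0.2, 0.2, -0.3]
width: 0.0857
```

```bash
python3 -c "
from h import *
s=robot.sense();print(s['tcp_pos'],s['tool_rot']);go(.5012,.1852,.043,-.21)
"
```

```text
[0.49964039 0.18432812 0.07953339] [-178.0638613     0.5225709    77.85188328]
t25.27 shift [0.15 0.26 3.65] turn -0.002 F [-0.2  0.2 -0.3] w 0.0857
```

Emit:
carry_out([
  [[0.1, 0.2, 1], 0],
  [[0.1, 0.2, 2], 0],
  [[0.1, 0.2, 3], 0],
  [[0.1, 0.2, 3.6], 0],
  [[0.1, 0.2, 3.6], 0],
])

```text
time: 25.68
tcp_pos: [0.4987, 0.1842, 0.0411]
tool_rot: [-177.8, 0.6, 77.9]
wrist_force: [0.0, 0.5, 0.2]
width: 0.0854
```

Emit:
carry_out([
  [[0, 0, 0], 0],
  [[0, 0, 0], 0],
  [[0, 0, 0], 0],
  [[0, 0, 0], 0],
])

```text
time: 26.02
tcp_pos: [0.4991, 0.1843, 0.0414]
tool_rot: [-177.9, 0.6, 77.9]
wrist_force: [-0.1, -0.6, 0.2]
width: 0.0856
```

Emit:
carry_out([
  [[0, 0, 0], 0],
  [[0, 0, 0], 0],
  [[0, 0, 0], 0],
  [[0, 0, 0], 0],
  [[0, 0, 0], 0],
], gripper=-1)

```text
time: 26.43
tcp_pos: [0.4999, 0.1843, 0.042]
tool_rot: [-178.0, 0.6, 77.9]
wrist_force: [1.0, -0.8, 3.4]
width: 0.0399
```

Emit:
carry_out([
  [[0, 0, 0], 0],
  [[0, 0, 0], 0],
  [[0, 0, 0], 0],
  [[0, 0, 0], 0],
  [[0, 0, 0], 0],
])

```text
time: 26.85
tcp_pos: [0.5, 0.1844, 0.042]
tool_rot: [-178.0, 0.6, 77.9]
wrist_force: [-0.2, 0.0, 1.2]
width: 0.0398
```

Emit:
carry_out([
  [[0, 0, -1], 0],
  [[0, 0, -4], 0],
  [[0, 0, -8], 0],
  [[0, 0, -11.5], 0],
  [[0, 0, -12.5], 0],
])

```text
time: 27.27
tcp_pos: [0.5072, 0.186, 0.1732]
tool_rot: [-178.4, 0.3, 77.9]
wrist_force: [1.7, 0.9, -1.1]
width: 0.0395
```

Emit:
carry_out([
  [[-2, 0.6, 0], 0],
  [[-5.5, 1.8, 0], 0],
  [[-9, 2.9, 0], 0],
  [[-12.5, 4.1, 0], 0],
  [[-14, 4.5, 0], 0],
])

```text
time: 27.68
tcp_pos: [0.5214, 0.0331, 0.1722]
tool_rot: [-178.4, 0.5, 77.5]
wrist_force: [-0.4, -1.3, -1.9]
width: 0.0397
```

Emit:
carry_out([
  [[-3.5, 1, 0], -0.05],
  [[-7, 2, 0], -0.1],
  [[-10.5, 3, 0], -0.15],
  [[-14, 4, 0], -0.2],
  [[-16, 4.6, 0], -0.23],
])

```text
time: 28.1
tcp_pos: [0.5302, -0.1383, 0.1718]
tool_rot: [-178.2, 0.3, 90.5]
wrist_force: [0.6, -1.0, -2.5]
width: 0.0396
```

Emit:
carry_out([
  [[0, 0, 0], 0],
  [[0, 0, 0], 0],
  [[0, 0, 0], 0],
  [[0, 0, 0], 0],
  [[0, 0, 0], 0],
])

```text
time: 28.52
tcp_pos: [0.5304, -0.1361, 0.1717]
tool_rot: [-178.2, 0.2, 90.7]
wrist_force: [0.6, -0.2, -2.5]
width: 0.0395
```

```bash
python3 -c "
from h import *
robot.capture('side')
s=robot.sense();print(s['tcp_pos'],s['tool_rot']);go(.5367,-.170,.06,.019)
"
```

```text
[ 0.53041256 -0.13643125  0.17177092] [-178.19707033    0.2204838    90.68460594]
t28.57 shift [-3.32  0.94 11.17] turn -0.007 F [-0.3 -0.1 -1.1] w 0.0399
```

Emit:
carry_out([
  [[-1.7, 0.5, 0.5], 0],
  [[-3.3, 0.9, 3], 0],
  [[-3.3, 0.9, 6.5], -0.007],
  [[-3.3, 0.9, 10], -0.007],
  [[-3.3, 1, 10.8], -0.007],
])

```text
time: 28.98
tcp_pos: [0.5331, -0.1679, 0.0581]
tool_rot: [-177.6, 0.0, 91.1]
wrist_force: [-1.9, 0.5, -3.1]
width: 0.0399
```

Emit:
carry_out([
  [[0, 0, 0], 0],
  [[0, 0, 0], 0],
  [[0, 0, 0], 0],
  [[0, 0, 0], 0],
  [[0, 0, 0], 0],
])

```text
time: 29.4
tcp_pos: [0.5347, -0.1681, 0.0602]
tool_rot: [-177.9, 0.1, 91.1]
wrist_force: [-0.1, 0.4, -2.2]
width: 0.0399
```

```bash
python3 -c "
from h import *
s=robot.sense();print(s['tcp_pos'],s['tool_rot']);go(.5369,-.170,.035,.019)
cv2.imwrite('pics/i.png',robot.capture('side')[180:340,180:370,::-1].repeat(3,0).repeat(3,1))
"
```

```text
[ 0.53471275 -0.168142    0.06020977] [-1.77857914e+02  9.24002786e-02  9.11476660e+01]
t29.40 shift [-0.19  0.31  2.51] turn 0.001 F [-0.1  0.4 -2.2] w 0.0399
```

View pics/i.png

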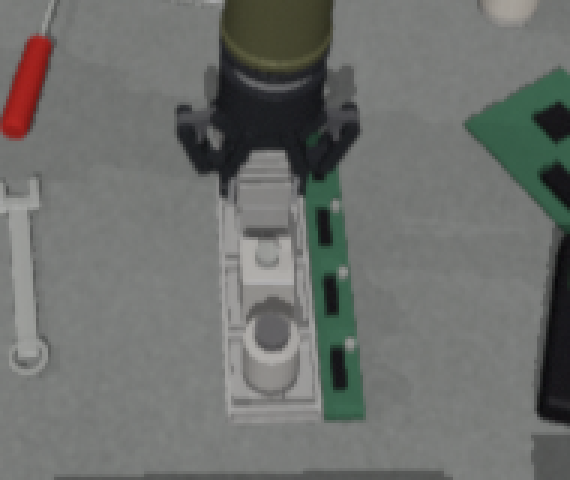

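The cell (270,355) and pump (267,275) stand in their bays, and the sink hangs over the third bay at (267,195). I'm lowering it.

Emit:
carry_out([
  [[-0.2, 0.3, 0.7], 0],
  [[-0.2, 0.3, 1.4], 0],
  [[-0.2, 0.3, 1.9], 0],
  [[-0.2, 0.3, 2.2], 0],
  [[-0.2, 0.3, 2.2], 0],
])

```text
time: 29.87
tcp_pos: [0.5355, -0.1699, 0.0364]
tool_rot: [-177.7, 0.0, 91.1]
wrist_force: [-0.6, 0.4, -2.5]
width: 0.0395
```

Emit:
carry_out([
  [[0, 0, 0], 0],
  [[0, 0, 0], 0],
  [[0, 0, 0], 0],
])

```text
time: 30.12
tcp_pos: [0.5355, -0.1699, 0.0364]
tool_rot: [-177.7, 0.0, 91.1]
wrist_force: [-0.6, -0.7, -2.0]
width: 0.0396
```

Emit:
carry_out([
  [[0, 0, 0.1], 0],
  [[0, 0, 0.2], 0],
  [[0, 0, 0.3], 0],
  [[0, 0, 0.3], 0],
])

```text
time: 30.45
tcp_pos: [0.5361, -0.1699, 0.0351]
tool_rot: [-177.8, 0.1, 91.1]
wrist_force: [-2.2, 0.6, 7.0]
width: 0.0396
```

Emit:
carry_out([
  [[0, 0, 0], 0],
  [[0, 0, 0], 0],
  [[0, 0, 0], 0],
  [[0, 0, 0], 0],
  [[0, 0, 0], 0],
], gripper=1)

```text
time: 30.87
tcp_pos: [0.5361, -0.1699, 0.035]
tool_rot: [-177.8, 0.1, 91.1]
wrist_force: [0.2, 0.2, 0.5]
width: 0.0856
```

Emit:
carry_out([
  [[0, 0, -1], 0],
  [[0, 0, -3.5], 0],
  [[0, 0, -7], 0],
  [[0, 0, -9.5], 0],
  [[0, 0, -10], 0],
])

```text
time: 31.28
tcp_pos: [0.5433, -0.1706, 0.1409]
tool_rot: [-178.3, 0.2, 91.1]
wrist_force: [0.7, -0.5, 0.9]
width: 0.0855
```

Emit:
carry_out([
  [[2.5, -0.4, -1], 0],
  [[6, -0.9, -2], 0],
  [[9.5, -1.4, -3], 0],
  [[13, -1.9, -3], 0],
  [[14.5, -2.1, -3], 0],
])

```text
time: 31.7
tcp_pos: [0.5199, -0.0201, 0.1722]
tool_rot: [-178.3, 0.1, 91.5]
wrist_force: [-0.7, 0.7, -0.2]
width: 0.0855
```

Emit:
carry_out([
  [[2.5, -0.4, 0], 0.05],
  [[6, -0.9, 0], 0.1],
  [[9.5, -1.4, 0], 0.15],
  [[13, -1.9, 0], 0.2],
  [[14, -2.1, 0], 0.22],
])

```text
time: 32.12
tcp_pos: [0.4936, 0.126, 0.1732]
tool_rot: [-178.4, 0.3, 79.2]
wrist_force: [0.2, -0.4, -0.4]
width: 0.0856
```

Emit:
carry_out([
  [[0, 0, 0], 0],
  [[0, 0, 0], 0],
  [[0, 0, 0], 0],
  [[0, 0, 0], 0],
  [[0, 0, 0], 0],
])

```text
time: 32.53
tcp_pos: [0.4941, 0.1242, 0.1731]
tool_rot: [-178.4, 0.3, 79.0]
wrist_force: [0.5, -0.5, -0.1]
width: 0.0855
```

```bash
python3 -c "
from h import *
C=cam('wrist');I=robot.capture('wrist');robot.capture('scene')
for n in ('wrist','scene'):
    for d in robot.regions_of(n,'card_mid')[:2]: print(n,d['confidence'],d['rect'],fit('card_mid',[(C if n=='wrist' else cam(n),d['pixels'])],(.49,.1235,-.2),.015))
s=robot.sense();print(s['tcp_pos'],s['tool_rot']);go(.4895,.1235,.043,-.2)
cv2.imwrite('pics/j.png',I[:,:,::-1])
"
```

```text
wrist 0.71 [228.1, 165.3, 283.4, 209.1] (array([ 0.49000878,  0.12356205, -0.17814478]), np.float64(0.9254869627950119))
scene 0.69 [311.2, 182.0, 327.1, 217.6] (array([ 0.49124206,  0.1241796 , -0.06361276]), np.float64(0.8570738773539353))
[0.49382121 0.12529207 0.17313246] [-178.35937772    0.26789702   79.10400303]
t32.73 shift [-0.2  -0.02 13.02] turn 0.01 F [-0.5 -0.6 -0.4] w 0.0853
```

View pics/j.png

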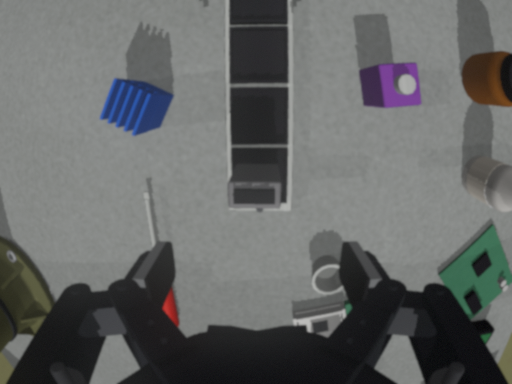

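Emit:
carry_out([
  [[-0.1, 0, 1.5], 0],
  [[-0.1, 0, 4.5], 0],
  [[-0.1, 0, 7.5], 0],
  [[-0.1, 0, 8.8], 0],
  [[-0.1, 0, 8.8], 0],
])

```text
time: 33.15
tcp_pos: [0.4882, 0.1233, 0.0817]
tool_rot: [-178.0, 0.4, 79.1]
wrist_force: [0.1, 0.1, -0.6]
width: 0.0854
```

Emit:
carry_out([
  [[0, 0, 0], 0],
  [[0, 0, 0], 0],
  [[0, 0, 0], 0],
  [[0, 0, 0], 0],
  [[0, 0, 0], 0],
])

```text
time: 33.57
tcp_pos: [0.489, 0.1235, 0.0827]
tool_rot: [-178.1, 0.4, 79.1]
wrist_force: [0.3, -0.2, -0.8]
width: 0.0854
```

```bash
python3 -c "
from h import *
s=robot.sense();print(s['tcp_pos'],s['tool_rot']);go(.490,.1237,.043,-.19)
"
```

```text
[0.48902642 0.12350823 0.08271435] [-178.09370025    0.38456594   79.08566139]
t33.57 shift [0.06 0.22 3.97] turn -0.0 F [ 0.3 -0.2 -0.8] w 0.0854
```

Emit:
carry_out([
  [[0.1, 0.2, 1], 0],
  [[0.1, 0.2, 2.2], 0],
  [[0.1, 0.2, 3.2], 0],
  [[0.1, 0.2, 3.9], 0],
  [[0.1, 0.2, 3.9], 0],
])

```text
time: 33.98
tcp_pos: [0.4878, 0.1236, 0.0411]
tool_rot: [-177.8, 0.5, 79.1]
wrist_force: [-0.5, 0.0, 0.4]
width: 0.0855
```

Emit:
carry_out([
  [[0, 0, 0], 0],
  [[0, 0, 0], 0],
  [[0, 0, 0], 0],
  [[0, 0, 0], 0],
])

```text
time: 34.32
tcp_pos: [0.4882, 0.1237, 0.0415]
tool_rot: [-177.9, 0.5, 79.1]
wrist_force: [0.1, 0.4, -0.0]
width: 0.0858
```

Emit:
carry_out([
  [[0, 0, 0], 0],
  [[0, 0, 0], 0],
  [[0, 0, 0], 0],
  [[0, 0, 0], 0],
  [[0, 0, 0], 0],
], gripper=-1)

```text
time: 34.73
tcp_pos: [0.4891, 0.1239, 0.0421]
tool_rot: [-178.0, 0.4, 79.1]
wrist_force: [0.1, 0.3, 2.7]
width: 0.0438
```

Emit:
carry_out([
  [[0, 0, 0], 0],
  [[0, 0, 0], 0],
  [[0, 0, 0], 0],
  [[0, 0, 0], 0],
  [[0, 0, 0], 0],
])

```text
time: 35.15
tcp_pos: [0.4891, 0.1238, 0.0421]
tool_rot: [-178.0, 0.4, 79.1]
wrist_force: [0.4, -0.5, 1.3]
width: 0.0439
```

Emit:
carry_out([
  [[0, 0, -1], 0],
  [[0, 0, -4], 0],
  [[0, 0, -8], 0],
  [[0, 0, -11.5], 0],
  [[0, 0, -12.5], 0],
])

```text
time: 35.57
tcp_pos: [0.4964, 0.1249, 0.1733]
tool_rot: [-178.5, 0.2, 79.1]
wrist_force: [1.2, 1.2, -1.0]
width: 0.0441
```

Emit:
carry_out([
  [[-2, 0.8, 0], -0.03],
  [[-5, 2, 0], -0.07],
  [[-8, 3.2, 0], -0.11],
  [[-11, 4.2, 0], -0.15],
  [[-12, 4.6, 0], -0.19],
])

```text
time: 35.98
tcp_pos: [0.5186, -0.0077, 0.1723]
tool_rot: [-178.4, 0.1, 89.7]
wrist_force: [0.6, -0.8, -1.0]
width: 0.0438
```

Emit:
carry_out([
  [[0, 0, 0], 0],
  [[0, 0, 0], 0],
  [[0, 0, 0], 0],
  [[0, 0, 0], 0],
  [[0, 0, 0], 0],
])

```text
time: 36.4
tcp_pos: [0.5184, -0.0059, 0.1723]
tool_rot: [-178.4, 0.1, 89.9]
wrist_force: [-1.1, -0.3, -1.3]
width: 0.0438
```

```bash
python3 -c "
from h import *
s=robot.sense();print(s['tcp_pos'],s['tool_rot']);go(.5357,-.108,.17,.019)
"
```

```text
[ 0.51843166 -0.00590641  0.17231698] [-1.78379997e+02  6.41516351e-02  8.98681506e+01]
t36.40 shift [-10.21   1.76   0.19] turn -0.021 F [-1.1 -0.3 -1.3] w 0.0438
```

Emit:
carry_out([
  [[-2.5, 0.4, 0], 0],
  [[-5.5, 0.9, 0], 0],
  [[-8.5, 1.4, 0], -0.01],
  [[-10.2, 1.8, 0], -0.02],
  [[-10.2, 1.8, 0], -0.02],
])

```text
time: 36.82
tcp_pos: [0.5364, -0.1124, 0.1719]
tool_rot: [-178.4, 0.2, 90.7]
wrist_force: [-0.2, -0.8, -1.7]
width: 0.0434
```

Emit:
carry_out([
  [[0, 0, 1], 0],
  [[0, 0, 4], 0],
  [[0, 0, 7.5], 0],
  [[0, 0, 10.5], 0],
  [[0, 0, 11], 0],
])

```text
time: 37.23
tcp_pos: [0.5285, -0.1098, 0.0559]
tool_rot: [-177.8, 0.0, 90.9]
wrist_force: [-0.6, -0.3, -2.0]
width: 0.0435
```

Emit:
carry_out([
  [[0, 0, 0], 0],
  [[0, 0, 0], 0],
  [[0, 0, 0], 0],
  [[0, 0, 0], 0],
  [[0, 0, 0], 0],
])

```text
time: 37.65
tcp_pos: [0.53, -0.11, 0.0577]
tool_rot: [-178.0, 0.0, 90.9]
wrist_force: [0.6, -0.3, -0.5]
width: 0.044
```

```bash
python3 -c "
from h import *
s=robot.sense();print(s['tcp_pos'],s['tool_rot']);go(.5357,-.108,.035,.019)
"
```

```text
[ 0.52996237 -0.10995803  0.05773265] [-1.77987689e+02  4.49949696e-02  9.08753021e+01]
t37.65 shift [0.19 0.66 2.25] turn -0.004 F [ 0.6 -0.3 -0.5] w 0.044
```

Emit:
carry_out([
  [[0.2, 0.4, 0], 0],
  [[0.2, 0.7, 0.6], 0],
  [[0.2, 0.7, 1.3], 0],
  [[0.2, 0.7, 1.9], 0],
  [[0.2, 0.7, 1.9], 0],
])

```text
time: 38.07
tcp_pos: [0.5347, -0.1076, 0.0364]
tool_rot: [-177.8, 0.0, 90.9]
wrist_force: [0.3, 0.1, -1.6]
width: 0.0439
```

Emit:
carry_out([
  [[0, 0, 0], 0],
  [[0, 0, 0], 0],
  [[0, 0, 0], 0],
])

```text
time: 38.32
tcp_pos: [0.5345, -0.1077, 0.0363]
tool_rot: [-177.8, 0.0, 90.9]
wrist_force: [-0.7, -0.9, -1.4]
width: 0.0439
```

Emit:
carry_out([
  [[0, 0, 0.1], 0],
  [[0, 0, 0.2], 0],
  [[0, 0, 0.3], 0],
  [[0, 0, 0.3], 0],
])

```text
time: 38.65
tcp_pos: [0.5348, -0.1078, 0.0351]
tool_rot: [-177.8, 0.0, 90.9]
wrist_force: [-3.8, 0.6, 9.6]
width: 0.0437
```

Contact again. I'll release, rise straight up and move back for a final look.

Emit:
carry_out([
  [[0, 0, 0], 0],
  [[0, 0, 0], 0],
  [[0, 0, 0], 0],
  [[0, 0, 0], 0],
  [[0, 0, 0], 0],
], gripper=1)

```text
time: 39.07
tcp_pos: [0.5347, -0.1078, 0.0349]
tool_rot: [-177.8, 0.0, 90.9]
wrist_force: [0.1, -0.1, 0.4]
width: 0.0855
```

Emit:
carry_out([
  [[0, 0, -1], 0],
  [[0, 0, -3.5], 0],
  [[0, 0, -7], 0],
  [[0, 0, -10.5], 0],
  [[0, 0, -12], 0],
])

```text
time: 39.48
tcp_pos: [0.5419, -0.108, 0.1604]
tool_rot: [-178.2, 0.1, 90.9]
wrist_force: [1.7, 1.4, 0.5]
width: 0.0854
```

Emit:
carry_out([
  [[2.5, 0, -2], 0],
  [[5.5, 0, -4], 0],
  [[9, 0, -5], 0],
  [[11, 0, -5], 0],
  [[11, 0, -5], 0],
])

```text
time: 39.9
tcp_pos: [0.5422, 0.0089, 0.2123]
tool_rot: [-178.4, -0.1, 91.4]
wrist_force: [-0.2, 0.3, 0.8]
width: 0.0853
```

Emit:
carry_out([
  [[0, 0, 0], 0],
  [[0, 0, 0], 0],
  [[0, 0, 0], 0],
  [[0, 0, 0], 0],
  [[0, 0, 0], 0],
])

```text
time: 40.32
tcp_pos: [0.5421, 0.0076, 0.212]
tool_rot: [-178.3, -0.1, 91.2]
wrist_force: [0.6, -0.2, 0.1]
width: 0.0851
```

```bash
python3 -c "
from h import *
a=robot.capture('side');b=robot.capture('scene')
g={'card_mid':.093,'sink_mid':.031,'pump_mid':-.031,'cell_mid':-.093}
R=Ro.from_euler('z',.0196)
for n in('scene','side'):
  for k in g:
    t=R.apply([0,g[k],0])[:2]+[.5373,-.201]
    best=None
    for d in robot.regions_of(n,k):
        p,q=fit(k,[(cam(n),d['pixels'])],(*t,0),.006)
        if best is None or q>best[2]: best=(k,((p[:2]-t)*1000).round(1),q,p[2].round(2))
    print(n,best)
print(robot.sense()['wrist_force'],robot.sense()['width'])
x=np.hstack([cv2.resize(a[190:340,190:340],(390,390)),cv2.resize(b[120:270,90:240],(390,390))])
cv2.imwrite('pics/k.png',x[:,:,::-1])
"
```

```text
scene ('card_mid', array([-1.4,  0. ]), np.float64(0.9150296939241663), np.float64(0.08))
scene ('sink_mid', array([-5.7,  0.3]), np.float64(0.8742951907131011), np.float64(0.14))
scene ('pump_mid', array([-2.6,  0.9]), np.float64(0.9244206773618538), np.float64(0.15))
scene ('cell_mid', array([-4. , -0.4]), np.float64(0.8435131520285332), np.float64(0.02))
side ('card_mid', array([-0.9,  7.4]), np.float64(0.7036247334754797), np.float64(0.03))
side ('sink_mid', array([-1.1, 15.2]), np.float64(0.7369411764705882), np.float64(-0.03))
side ('pump_mid', array([-1.8,  5. ]), np.float64(0.8086506817113305), np.float64(-0.03))
side ('cell_mid', array([-1.6, -2.5]), np.float64(0.7457962413452027), np.float64(0.13))
[-0.55904662 -0.08644123  1.02402191] 0.08535921772059021
```

View pics/k.png

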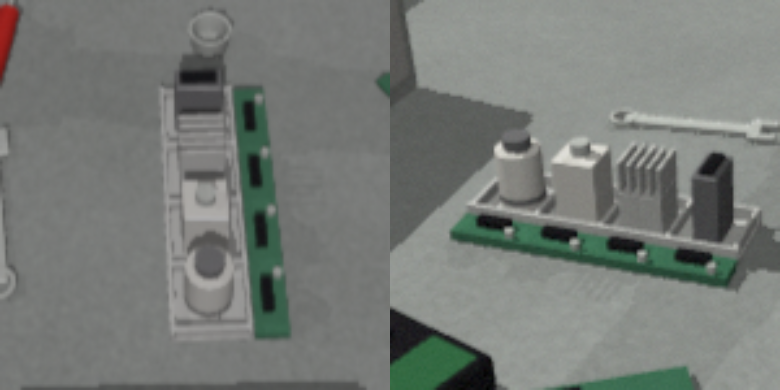

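All four modules stand upright in their own bays. From the tray's right end to its left, the order is cell, pump, sink and card (right half of the picture: cell (518,170), pump (582,180), sink (647,190), card (713,197)).

```bash
python3 -c "
from plant import robot
print(robot.close_job())"
```

```text
the job is handed in; nothing more can be done
None
```

I moved all four modules from the rail into the tray in reverse order and handed the job in at about 41 s. From the robot's left, the rail held cell, pump, power module and card. In the tray the cell is in the right-end bay, then the pump, the power module, and the card in the left-end bay.

**Placing:** Each module was lowered until it touched the bay floor (6–10 N) and then released. At the end the gripper was open, clear of the tray and reading no contact force.

**Last checks:**
- **Pictures:** the final side and scene views show all four upright, each inside its own bay. The blue and purple look-alikes were left alone.
- **Positions:** the scene-camera fits put each module within about 1 mm of its bay's middle along the tray. Across the tray they read 1–6 mm toward the robot, and the side camera 1–2 mm.
- **Disagreement:** along the tray, the side-camera fits were up to 15 mm off for the power module. The modules hide one another in that view and those fits were poor (overlap 0.70–0.81), so I relied on the scene view and the measured release positions. Those were within about 1 mm of the bay middles I had worked out.
- **Tool tilt:** the tool tilted up to about 2° from vertical during the job, which the moves could not correct. The modules still stand flat.

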